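# Tighten an anchor eye with a bar through its loop

### The job

The steel anchor eye on the wooden block is still loose: take the brass rod from its wooden rest, slide it through the eye's loop and, using it as a tommy bar, screw the eye clockwise (seen from above) until its collar seats and it is snug - go by the feel of the rising resistance, and do not overtighten it or force the rod. Then draw the rod out and lay it gently back in both notches of its rest. Turn the eye only with the rod, never touching the eye or its block with the gripper, and leave the small things lying around where they are.

Things in the scene. Friction and masses are not known exactly. Their poses are not given: they have to be found in the camera images.
- eye: Forged steel eye with a round collar (29 mm across), screwed by hand into a brass bush; origin on its axis at the collar's underside, z up. It starts 0.2 to 0.85 rad short of seating, at an unknown heading. Clockwise screws it down, 1.9 mm per rad. Turning it takes 0.1 N m; once seated, 0.16 N m plus 1.8 N m per rad. 0.25 to 0.4 N m is snug, over 0.5 N m too much. It stays where it is left.
- eye_loop (a point): Centre of the round hole in the eye's loop, 36 mm above the eye's origin and about 74 mm above the cart top; x along the hole (level; either end may be entered), z up. Hole 20 mm in diameter and 24 mm deep with rounded rims; the loop is 42 mm across outside, its top 21 mm above this point. A rod through its middle has about 0.45 rad of slack to either side before it turns the eye.
- rod: Plain square brass rod, 9 x 9 mm, 210 mm long along its y, 70 to 120 g; origin at the middle of its underside, z up. It lies in the notches of its rest, its underside 24 mm above the cart top. Both ends are the same.
- rod_rest: Fixed wooden rest for the rod, 190 mm long along its y; origin at the centre of its underside. A strip 30 mm wide and 6 mm thick carries two uprights 12 mm thick, 80 mm either side of the middle; their notches have floors 24 mm above the cart top, about 23 mm wide, flared, with horns to 39 mm height. The rod lies along y, centred to 12 mm at the start.
- anchor_block: Fixed wooden block, 84 x 78 mm, 30 mm high, with a dark 62 mm steel plate and a brass bush (top at 36 mm) and a 1.5 mm washer that carry the eye upright at its centre; origin at the centre of its underside, z up. The eye's origin stands 37.5 mm above the block's when the collar first seats and 0.04 to 0.4 mm lower when snug: too little to measure.
- washer_1: Bystander, to be left where it lies: grey metal washer, 26 mm across, 8 mm high, near the block on the robot's side; origin at the centre of its underside.
- washer_2: Bystander, to be left where it lies: grey metal washer, 28 mm across, 8 mm high, near the block on the robot's side; origin at the centre of its underside.
- fitting: Bystander, to be left where it lies: brass hexagon fitting, 21 mm across and 21 mm high, right of the block; origin at the centre of its underside.
- clip_1: Bystander, to be left where it lies: red test clip, 92 mm long, 11 mm high, beyond the block; origin at the centre of its underside.
- pick: Bystander, to be left where it lies: black test pick, 62 mm long, 8 mm high, on the robot's side of the rod's rest; origin at the centre of its underside.
- tape: Bystander, to be left where it lies: ring of black tape, 57 mm across, 19 mm high, far behind the block; origin at the centre of its underside.
- pliers: Bystander, to be left where it lies: red-handled side cutter, 130 mm long, 11 mm high, in front of the oscilloscope; origin at the centre of its underside.

How it is judged:
By the outcome, as a careful person would: the job done as asked, in the order asked, and still so for the second after the job is handed in, with the robot touching nothing.
It also fails if it takes over 72 s, if anything falls off the work surface, if the arm or the gripper's body presses on something with over 40 N, if the wrist force passes 120 N, or if a joint passes its speed limit or range.

### The arm

A 6-joint arm with a two-finger parallel gripper is mounted at the origin on a cart in front of the work surface, level with it; the furniture and walls round the work are solid. World frame = base frame: x ahead of the robot, y to its left, z up, the work surface at z = 0. Lengths are in m, angles in rad, forces in N, time in s.
With the tool pointing down it reaches from about 0.225 to 0.875 m from the base axis. Payload 3.4 kg.
Tool frame: the origin (TCP) lies where the fingers leave the gripper's body, on its centre line; the fingertips stand 73 mm ahead of it and the grasp point (between the pads) lies 54 mm ahead of it (manip.grip_point_offset is the distance from the TCP to the grasp point, in m); z points along the fingers, y is the line along which they close (so a half turn about z gives the same grasp; the last joint's range is limited). The gripper opens to 85 mm and grips with 20 to 120 N. Pads are 22 mm wide; open, the fingers measure 114 mm over their backs; the gripper's body (76 mm by 85 mm) begins 54 mm behind the grasp point. The pads swing forward as they close: fully open they stand 13 mm farther back than shut.
Start: joints at [1.188, 0.276, 1.505, -0, 1.361, -0.121], TCP at [0.149, 0.555, 0.304] pointing down, gripper open.
Joint ranges: [-2.89, 2.89], [-0.75, 2.08], [0.22, 2.7], [-1.18, 4.32], [0.11, 2.71], [-2.7, 2.7]. Speed limits (rad/s): [2.57, 2.57, 3.14, 3.14, 3.14, 3.14].

### API

Orientations are given as a unit quaternion [w, x, y, z].
In Python, from rig import sensors, cams, manip, spotter gives the robot as it stands.
- The arm moves only by the tool drive_tool, never from a script. Its argument "targets" is a list of rows, each a list of 4 numbers: the shift along the world's x, y, z in m, then the turn about the world's z in degrees. In form: [[dx, dy, dz, spin], ...]. A call has exactly 5 rows; each row shifts and turns the commanded pose from where the row before left it; what a row does not reach is not made up. A row lasts 1/8 s, in which the tool goes at most 62.5 mm and 10.7 degrees, less where a joint would pass 70% of its speed; a pose out of reach is approached as far as the arm can. A call is refused whole if a number of a shift passes 0.0625 or a number of a turn 10.7, either way. A call with a gripper value outside its range is refused whole. "jaw" is the finger opening in m, from 0 to 0.0854, set as the call begins (left out, the last holds). The fingers move at their own pace and stop on an object; "force" is the grip in N (left out, the last holds). Time passes only in rows, so rows that do not move let the fingers close, or fill a call up. It gives the time, the measured TCP pose, the force and the opening at its end, in the units of the state.
- sensors.get_state(): the state, without advancing time (a new reading comes with each control period).
- cams.get_image(name): name is "scene" or "top" or "wrist"; returns a dict with "color" (384x512x3 uint8, red, green, blue), "intrinsics" (3x3 intrinsics, pixels), "R" (3x3) and "t" (3): a world point X has camera coordinates R X + t. Camera axes: x right, y down, z forward; pixel columns grow to the right and rows downward; lengths in m; the calibration is good to about 2 mm. A picture is of the moment at which its call begins. There is no depth.
- manip.sign_off(): hands the job in, once; it reports no verdict.
Trained networks look in the newest picture that a camera, given by its name, has taken for a name from the list of things; names that differ only in an ending like _2 or _b are one class to them, and where a whole thing is asked for, a point or a joint stands for the part that bears it (a point fixed in the world has none). Each returns a list of dicts, best first, with "score" (0 to 1); they miss things now and then, are a little off and sometimes report something else, mostly with a low value. They report only what shows in the picture. A call takes as long as a camera call.
- spotter.find_in(query, camera): "point" ([x, y, z] in m, in world coordinates, good to about 4 mm: the middle of the surface that is visible of it).
- spotter.landmark_of(query, camera): "point" ([x, y, z] in m, in world coordinates, good to about 4 mm: a listed point, or the origin of a listed thing).
The state is a dict: "clock": time; "qpos": joint angles; "qd": joint speeds; "effort": joint torques, N m; "position": TCP position; "ee_rot": TCP orientation; "contact_force": force on the tool from outside, world axes, zero at the start; "moment": the same for the moment, N m; "width": finger opening in m.
Only numpy, scipy, OpenCV 4.12 (cv2) and the standard library are available. Lean on these libraries where they do the work, as an engineer would, in place of code of your own. Each camera call takes 0.05 s, during which the arm holds its last target. There are 200 camera calls.

## Working session

There is one attempt and no reset: what is moved stays moved. The work goes in short steps, Python scripts to look and compute and a tool call to move; the robot and the scene stay as the last step left them, time stands still between calls to the robot, and variables do not carry over. Pictures are saved under pics/ and viewed, on a budget of 10 in all, crops included, one or two more only if the job needs it, and the job is handed in when it is done.

Besides the shell and the picture viewer there is one more tool, called after "Call:" by a JSON object that holds its "op" and its "data". drive_tool: Moves the arm, as the interface text tells. Its arguments: {"type":"object","properties":{"targets":{"type":"array","items":{"type":"array","items":{"type":"number"}}},"jaw":{"type":"number"},"force":{"type":"number"}},"required":["targets"]}

```bash
mkdir -p pics; ls; python3 - <<'E'
from rig import sensors,cams,manip,spotter
import cv2,numpy as np
s=sensors.get_state(); print({k:np.round(v,3).tolist() for k,v in s.items()}); print(manip.grip_point_offset)
ims=[]
for c in ["scene","top"]:
    i=cams.get_image(c); print(c,np.round(i["t"],3),np.round(i["R"],2).tolist(),i["intrinsics"][0][0])
    cv2.imwrite(f"pics/{c}0.png",cv2.resize(i["color"][:,:,::-1],(800,600),interpolation=cv2.INTER_CUBIC))
    for q in ["eye","eye_loop","rod","rod_rest","anchor_block","washer_1","fitting","clip_1","pick"]:
        for f in ("find_in","landmark_of"):
            r=getattr(spotter,f)(q,c)
            print(c,q,f,[(np.round(d["point"],3).tolist(),round(d["score"],2)) for d in r[:2]])
print(sensors.get_state()["clock"])
E
```

```text
pics
{'clock': 0.0, 'qpos': [1.188, 0.277, 1.506, -0.0, 1.361, -0.121], 'qd': [-0.0, 0.002, -0.0, -0.0, 0.0, -0.0], 'effort': [-0.003, -41.677, -24.581, -0.0, 0.01, -0.0], 'position': [0.149, 0.555, 0.303], 'ee_rot': [-0.0, 0.131, 0.991, -0.001], 'contact_force': [-0.588, 1.217, 0.047], 'moment': [-0.039, 0.034, 0.007], 'width': 0.085}
0.0539
scene [-0.296  0.319  0.482] [[0.51, -0.86, -0.02], [-0.42, -0.23, -0.88], [0.75, 0.46, -0.47]] 399.1037076889622
scene eye find_in [([0.583, -0.158, 0.07], 0.84)]
scene eye landmark_of [([0.589, -0.155, 0.041], 0.88)]
scene eye_loop find_in [([0.581, -0.158, 0.078], 0.86)]
scene eye_loop landmark_of [([0.589, -0.154, 0.078], 0.73)]
scene rod find_in [([0.456, 0.11, 0.041], 0.58)]
scene rod landmark_of [([0.46, 0.124, 0.026], 0.66), ([0.636, 0.13, 0.0], 0.38)]
scene rod_rest find_in [([0.454, 0.103, 0.005], 0.79)]
scene rod_rest landmark_of [([0.459, 0.112, 0.001], 0.67)]
scene anchor_block find_in [([0.563, -0.163, 0.038], 0.93)]
scene anchor_block landmark_of [([0.593, -0.152, 0.002], 0.86)]
scene washer_1 find_in [([0.519, -0.192, 0.01], 0.54
[... 907 characters left out ...]
.46)]
top rod_rest find_in [([0.45, 0.114, 0.005], 0.65), ([0.58, -0.146, 0.034], 0.48)]
top rod_rest landmark_of [([0.454, 0.111, 0.0], 0.97)]
top anchor_block find_in [([0.579, -0.147, 0.033], 0.84)]
top anchor_block landmark_of [([0.593, -0.154, 0.003], 0.66)]
top washer_1 find_in [([0.514, -0.13, 0.009], 0.42)]
top washer_1 landmark_of [([0.52, -0.187, -0.002], 0.62), ([0.514, -0.134, 0.0], 0.5)]
top fitting find_in [([0.584, -0.212, 0.019], 0.42)]
top fitting landmark_of [([0.586, -0.212, -0.0], 0.46)]
top clip_1 find_in []
top clip_1 landmark_of [([0.591, -0.15, 0.077], 0.54), ([0.655, -0.155, -0.004], 0.45)]
top pick find_in []
top pick landmark_of [([0.367, 0.117, -0.001], 0.46)]
1.9
```

View images.

View pics/scene0.png

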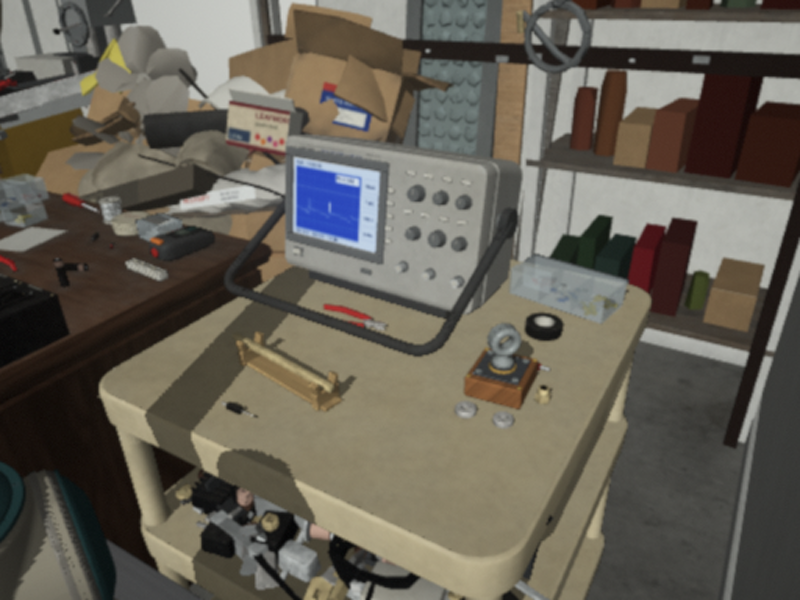

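View pics/top0.png

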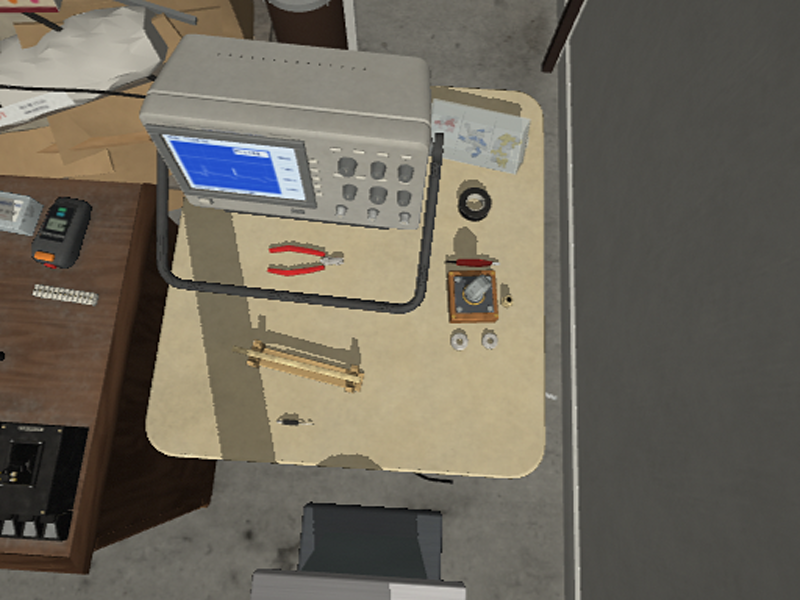

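Call:
{"op": "drive_tool", "data": {"targets": [[0.02,-0.03,-0.003,-6],[0.02,-0.03,-0.003,-6],[0.02,-0.03,-0.003,-6],[0.02,-0.03,-0.003,-6],[0.02,-0.03,-0.003,-6]], "jaw": 0.06, "force": 60}}

```text
clock: 2.52
position: [0.2494, 0.4045, 0.289]
ee_rot: [0.0, 0.384, 0.923, 0.0]
contact_force: [0.5, 0.3, 0.5]
width: 0.0597
```

Call:
{"op": "drive_tool", "data": {"targets": [[0.02,-0.03,-0.003,-6],[0.02,-0.03,-0.003,-6],[0.02,-0.03,-0.003,-6],[0.02,-0.03,-0.003,-6],[0.02,-0.03,-0.003,-6]]}}

```text
clock: 3.15
position: [0.3495, 0.2544, 0.2741]
ee_rot: [0.0, 0.61, 0.792, 0.0]
contact_force: [0.4, 0.8, -0.6]
width: 0.0604
```

Call:
{"op": "drive_tool", "data": {"targets": [[0.02,-0.03,-0.003,-6],[0.02,-0.03,-0.003,-6],[0.02,-0.03,-0.003,-6],[0.02,-0.03,-0.003,-6],[0.02,-0.03,-0.003,0]]}}

```text
clock: 3.78
position: [0.4495, 0.1044, 0.259]
ee_rot: [0.0, 0.761, 0.649, 0.0]
contact_force: [0.1, 0.8, -0.9]
width: 0.0597
```

```bash
cat > h.py <<'E'
from rig import sensors,cams,manip,spotter
import cv2,numpy as np
from scipy.spatial.transform import Rotation as Ro
def st():
    s=sensors.get_state(); w,x,y,z=s["ee_rot"]; R=Ro.from_quat([x,y,z,w]).as_matrix()
    print("t",round(s["clock"],2),"pos",np.round(s["position"],4),"yhead",round(np.degrees(np.arctan2(R[1,1],R[0,1])),2),"q",np.round(s["qpos"],2),"F",np.round(s["contact_force"],2),"M",np.round(s["moment"],3),"w",round(s["width"],4))
    return s,R
def ray(i,uv,z):
    d=i["R"].T@np.linalg.inv(i["intrinsics"])@np.array([uv[0],uv[1],1.]); c=-i["R"].T@i["t"]
    return c+d*(z-c[2])/d[2]
def proj(i,X):
    p=(i["R"]@np.asarray(X,float).T).T+i["t"]; p=(i["intrinsics"]@p.T).T; return p[:,:2]/p[:,2:]
E
python3 - <<'E'
from h import *
st(); i=cams.get_image("wrist"); np.save("pics/w1.npy",i,allow_pickle=True)
print("cam",-i["R"].T@i["t"],i["R"][2])
for q in ["rod","rod_rest","pick"]:
    print(q,[(np.round(d["point"],4).tolist(),round(d["score"],2)) for f in("find_in","landmark_of") for d in getattr(spotter,f)(q,"wrist")[:2]])
cv2.imwrite("pics/w1.png",cv2.resize(i["color"][:,:,::-1],(800,600)))
E
```

```text
t 3.77 pos [0.4495 0.1044 0.259 ] yhead -9.04 q [0.08 0.14 1.81 0.   1.2  0.23] F [ 0.13  0.79 -0.9 ] M [ 0.013 -0.037  0.078] w 0.0597
cam [0.46085743 0.17617228 0.32956887] [-0.04464076 -0.28355333 -0.95791686]
rod [([0.4619, 0.14, 0.0342], 0.74), ([0.4581, 0.1212, 0.0229], 0.92), ([0.3673, 0.1191, -0.0036], 0.38)]
rod_rest [([0.4632, 0.1389, 0.032], 0.72), ([0.458, 0.1213, 0.0069], 0.71), ([0.4568, 0.1117, -0.0001], 0.9)]
pick [([0.3634, 0.1272, 0.0049], 0.9), ([0.4563, 0.1266, 0.0044], 0.62), ([0.3695, 0.1202, -0.0029], 0.55)]
```

View pics/w1.png

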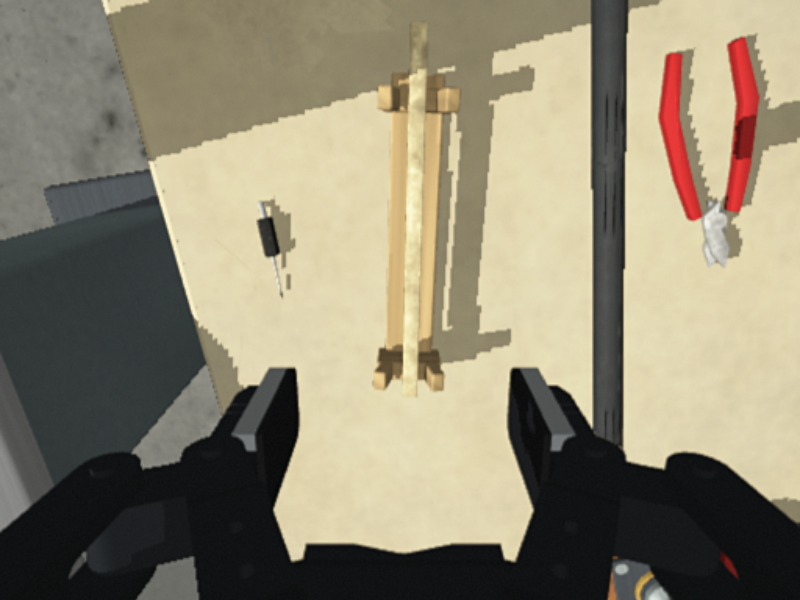

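```bash
python3 - <<'E'
from h import *
i=np.load("pics/w1.npy",allow_pickle=True).item()
s=512/800
a=ray(i,(418.5*s,24*s),.033); b=ray(i,(410.5*s,395*s),.033); print("rod",a,b,(a+b)/2,np.linalg.norm(a-b),np.degrees(np.arctan2(*(a-b)[1::-1])))
# notches: horn tops z .039
f=[ray(i,(u*s,v*s),.039) for u,v in((385,98),(452,98),(379,381),(437,381))]
m1=(f[0]+f[1])/2;m2=(f[2]+f[3])/2
print("notch mids",m1,m2,"rest",(m1+m2)/2,np.linalg.norm(m1-m2),np.degrees(np.arctan2(*(m1-m2)[1::-1])))
t=np.load
E
```

```text
rod [0.4769858  0.22470668 0.033     ] [0.44097288 0.02037395 0.033     ] [0.45897934 0.12254031 0.033     ] 0.20748203174671678 80.00447330347862
notch mids [0.47148687 0.18966288 0.039     ] [0.44133484 0.03293908 0.039     ] rest [0.45641086 0.11130098 0.039     ] 0.15959791575280807 79.10994600562269
```

Call:
{"op": "drive_tool", "data": {"targets": [[0.004,0.004,-0.025,-1],[0.004,0.004,-0.025,0],[0,0,-0.025,0],[0,0,-0.025,0],[0,0,-0.025,0]]}}

```text
clock: 4.75
position: [0.4564, 0.1144, 0.1335]
ee_rot: [0.0, 0.765, 0.643, 0.0]
contact_force: [-0.4, 0.1, 1.0]
width: 0.0603
```

Call:
{"op": "drive_tool", "data": {"targets": [[0,0,-0.015,0],[0,0,-0.015,0],[0,0,-0.01,0],[0,0,-0.01,0],[0,0,0,0]]}}

```text
clock: 5.38
position: [0.4564, 0.1136, 0.0835]
ee_rot: [-0.0, 0.766, 0.643, -0.0]
contact_force: [0.4, -0.3, 0.2]
width: 0.0599
```

Call:
{"op": "drive_tool", "data": {"targets": [[0,0,0,0],[0,0,0,0],[0,0,0,0],[0,0,0,0],[0,0,0,0]], "jaw": 0.0, "force": 80}}

```text
clock: 6.0
position: [0.4571, 0.1134, 0.0845]
ee_rot: [0.0, 0.766, 0.643, 0.0]
contact_force: [-0.3, -0.3, 5.9]
width: 0.0072
```

Call:
{"op": "drive_tool", "data": {"targets": [[0,0,0.01,0],[0,0,0.02,0],[0,0,0.03,0],[0,0,0.03,0],[0,0,0.03,0]]}}

```text
clock: 6.62
position: [0.4565, 0.1134, 0.2051]
ee_rot: [-0.0, 0.766, 0.643, -0.0]
contact_force: [1.4, 0.1, -0.2]
width: 0.0071
```

Call:
{"op": "drive_tool", "data": {"targets": [[0.0032,-0.03,0,-4.3],[0.0032,-0.03,0,-4.3],[0.0032,-0.03,0,-4.3],[0.0032,-0.03,0,-4.3],[0.0032,-0.03,0,-4.3]]}}

```text
clock: 7.25
position: [0.4726, -0.0375, 0.2042]
ee_rot: [0.0, 0.873, 0.488, 0.0]
contact_force: [-0.4, 0.6, -1.3]
width: 0.0072
```

Call:
{"op": "drive_tool", "data": {"targets": [[0.0032,-0.03,0,-4.3],[0.0032,-0.03,0,-4.3],[0.0032,-0.03,0,-4.3],[0.0032,-0.03,0,-4.3],[0.0032,-0.025,0,-4.3]]}}

```text
clock: 7.88
position: [0.4887, -0.1826, 0.2041]
ee_rot: [0.0, 0.949, 0.316, -0.0]
contact_force: [-0.4, 0.8, -0.6]
width: 0.0072
```

```bash
python3 - <<'E'
from h import *
st(); i=cams.get_image("wrist"); np.save("pics/w2.npy",i,allow_pickle=True)
for q in ["eye","eye_loop","anchor_block","rod"]:
    print(q,[(np.round(d["point"],4).tolist(),round(d["score"],2)) for f in("find_in","landmark_of") for d in getattr(spotter,f)(q,"wrist")[:2]])
cv2.imwrite("pics/w2.png",cv2.resize(i["color"][:,:,::-1],(800,600),interpolation=cv2.INTER_CUBIC))
E
```

```text
t 7.88 pos [ 0.4887 -0.1826  0.2041] yhead -53.17 q [-0.49  0.27  1.77 -0.    1.09  0.44] F [-0.44  0.77 -0.63] M [ 0.018  0.081 -0.006] w 0.0072
eye [([0.5881, -0.1578, 0.0875], 0.61), ([0.5919, -0.1595, 0.0357], 0.67), ([0.5865, -0.2134, -0.0054], 0.64)]
eye_loop [([0.5848, -0.1507, 0.0899], 0.65), ([0.5889, -0.1568, 0.0706], 0.94), ([0.5174, -0.1865, -0.0015], 0.27)]
anchor_block [([0.5746, -0.1764, 0.0282], 0.95)]
rod [([0.5261, -0.1587, 0.1514], 0.86), ([0.499, -0.1801, 0.1422], 0.77)]
```

View pics/w2.png

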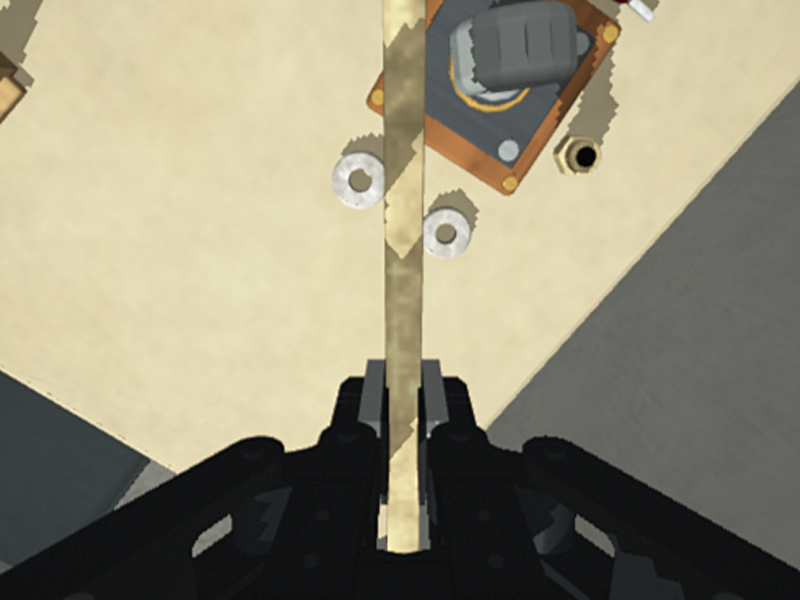

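Call:
{"op": "drive_tool", "data": {"targets": [[0.008,0.006,0.002,0],[0.008,0.006,0.002,0],[0.008,0.006,0.002,0],[0.008,0.006,0.002,0],[0,0,0,0]]}}

```text
clock: 8.95
position: [0.5217, -0.1571, 0.2121]
ee_rot: [0.0, 0.948, 0.318, 0.0]
contact_force: [-0.3, 0.4, -1.5]
width: 0.0071
```

```bash
cat > ov.py <<'E'
from h import *
def rings(c,hd,z=0.074,ro=.021,ri=.010,hw=.012):
    h=np.radians(hd); a=np.array([np.cos(h),np.sin(h),0]); b=np.array([-np.sin(h),np.cos(h),0]); u=np.array([0,0,1.])
    th=np.linspace(0,2*np.pi,60); C=np.array([c[0],c[1],z])
    return [C+s*hw*a+r*(np.cos(th)[:,None]*b+np.sin(th)[:,None]*u) for s in(-1,1) for r in(ro,ri)]
def overlay(i,c,hd,cen,half,size=(400,300),z=0.074):
    f=size[0]/(2*half); M=np.array([[f,0,size[0]/2-f*cen[0]],[0,f,size[1]/2-f*cen[1]]])
    im=cv2.warpAffine(i["color"][:,:,::-1].copy(),M,size,flags=cv2.INTER_CUBIC)
    if hd is not None:
        for k,P in enumerate(rings(c,hd,z)):
            p=proj(i,P)*f+M[:,2]; cv2.polylines(im,[np.round(p*8).astype(np.int32)],True,[(0,0,255),(0,255,255),(0,255,0),(255,255,0)][k],1,cv2.LINE_AA,3)
    return im
E
python3 - <<'E'
from ov import *
st(); w=cams.get_image("wrist"); np.save("pics/w3.npy",w,allow_pickle=True)
print([(np.round(d["point"],4).tolist(),round(d["score"],2)) for q in("eye_loop","eye","anchor_block") for d in spotter.landmark_of(q,"wrist")[:1]])
s=cams.get_image("scene"); np.save("pics/s3.npy",s,allow_pickle=True)
c=(0.591,-0.1545)
pw=proj(w,[[*c,.08]])[0]; ps=proj(s,[[*c,.074]])[0]
A=np.hstack([overlay(w,c,None,pw,70),overlay(w,c,42,pw,70)])
B=np.hstack([overlay(s,c,None,ps,25),overlay(s,c,42,ps,25)])
cv2.imwrite("pics/o1.png",np.vstack([A,B]))
E
```

```text
t 8.95 pos [ 0.5217 -0.1571  0.2121] yhead -52.93 q [-0.42  0.3   1.71 -0.    1.13  0.5 ] F [-0.31  0.39 -1.54] M [-0.01   0.014 -0.008] w 0.0071
[([0.5879, -0.153, 0.0713], 0.79), ([0.5911, -0.1596, 0.0347], 0.63)]
```

View pics/o1.png

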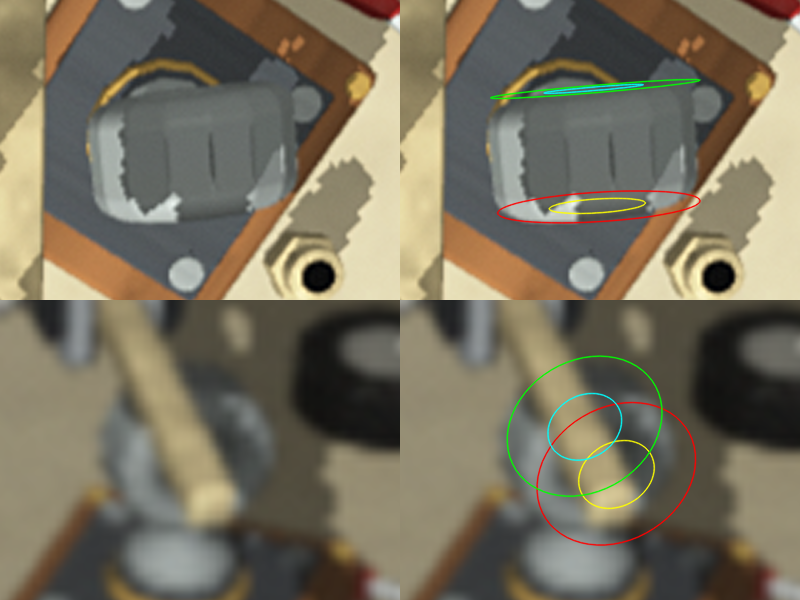

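Call:
{"op": "drive_tool", "data": {"targets": [[-0.0084,-0.0196,0,1],[-0.0084,-0.0196,0,1],[-0.0084,-0.0196,0,1],[-0.0084,-0.0196,0,1],[-0.0084,-0.0196,0,1]]}}

```text
clock: 9.82
position: [0.4782, -0.2564, 0.2119]
ee_rot: [0.0, 0.934, 0.358, -0.0]
contact_force: [-0.5, -0.0, -1.3]
width: 0.0073
```

Call:
{"op": "drive_tool", "data": {"targets": [[0,0,-0.0205,0],[0,0,-0.0205,0],[0,0,-0.0205,0],[0,0,-0.0205,0],[0,0,0,0]]}}

```text
clock: 10.45
position: [0.4776, -0.2551, 0.1286]
ee_rot: [-0.002, 0.934, 0.358, -0.001]
contact_force: [0.1, -0.1, -1.1]
width: 0.0071
```

```bash
python3 - <<'E'
from ov import *
s0,R=st(); s=cams.get_image("scene"); np.save("pics/s4.npy",s,allow_pickle=True); t=cams.get_image("top")
c=(0.591,-0.1545); d=np.array([np.cos(np.radians(42)),np.sin(np.radians(42)),0])
g=s0["position"]+[0,0,-.056]; tip=g+.114*d
out=[]
for i,h in((s,35),(t,30)):
    cen=proj(i,[tip+[0.01,0.015,0]])[0]; 
    A=overlay(i,c,None,cen,h); B=overlay(i,c,42,cen,h)
    f=400/(2*h); p=(proj(i,[g,tip,[*c,.074]])-cen)*f+[200,150]
    for q in p[1:]: cv2.circle(B,tuple(int(v) for v in q),3,(255,0,255),-1)
    out.append(np.hstack([A,B]))
cv2.imwrite("pics/o2.png",np.vstack(out))
E
```

```text
t 10.45 pos [ 0.4776 -0.2551  0.1286] yhead -48.03 q [-0.62  0.38  1.83 -0.    0.93  0.22] F [ 0.06 -0.1  -1.06] M [ 0.02   0.022 -0.012] w 0.0071
```

View pics/o2.png

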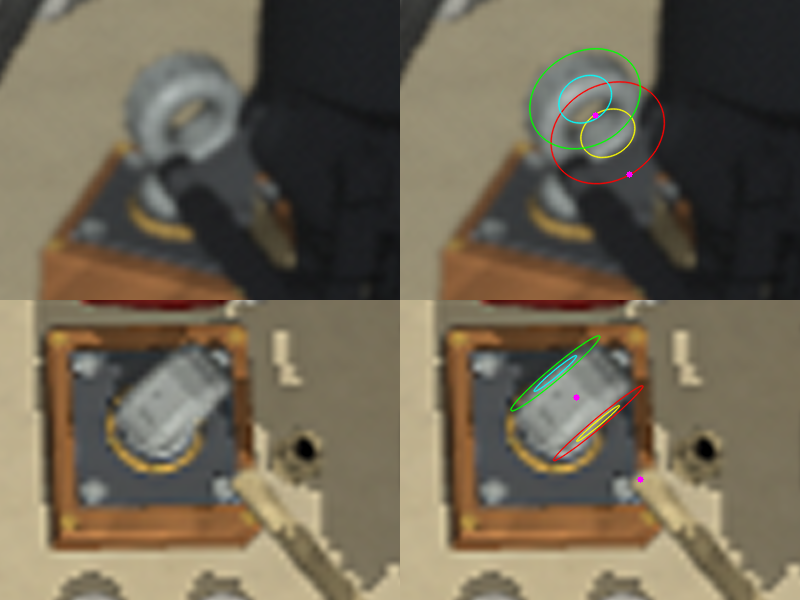

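Call:
{"op": "drive_tool", "data": {"targets": [[0.0062,0.0065,0.0012,0],[0.0067,0.006,0,0],[0.0067,0.006,0,0],[0.0052,0.0047,0,0],[0,0,0,0]]}}

```text
clock: 11.18
position: [0.5041, -0.2318, 0.1311]
ee_rot: [0.0, 0.933, 0.359, 0.0]
contact_force: [-0.1, 0.5, -1.6]
width: 0.0068
```

```bash
python3 -c "
from h import *
st()"
```

```text
t 11.18 pos [ 0.5041 -0.2318  0.1311] yhead -47.93 q [-0.56  0.4   1.8  -0.    0.95  0.28] F [-0.09  0.47 -1.58] M [-0.075 -0.005  0.009] w 0.0068
```

Call:
{"op": "drive_tool", "data": {"targets": [[0.0067,0.006,0,0],[0.0067,0.006,0,0],[0.0067,0.006,0,0],[0.0067,0.006,0,0],[0.0067,0.006,0,0]]}}

```text
clock: 11.8
position: [0.5376, -0.2019, 0.1311]
ee_rot: [0.0, 0.934, 0.358, -0.0]
contact_force: [-0.2, -0.4, -0.7]
width: 0.007
```

Call:
{"op": "drive_tool", "data": {"targets": [[0,0,0,0],[0,0,0,0],[0,0,0,0],[0,0,0,0],[0,0,0,0]]}}

```text
clock: 12.42
position: [0.537, -0.2025, 0.1312]
ee_rot: [0.0, 0.934, 0.358, 0.0]
contact_force: [0.1, -0.5, -0.8]
width: 0.0068
```

```bash
python3 - <<'E'
from ov import *
s0,R=st()
s=cams.get_image("scene"); t=cams.get_image("top")
c=(0.591,-0.1545)
cv2.imwrite("pics/o3.png",np.vstack([overlay(s,c,None,proj(s,[[*c,.07]])[0],32,(560,300)),overlay(t,c,None,proj(t,[[*c,.07]])[0],32,(560,300))]))
st()
E
```

```text
t 12.43 pos [ 0.537  -0.2025  0.1312] yhead -48.02 q [-0.48  0.42  1.75 -0.    0.97  0.36] F [ 0.09 -0.47 -0.83] M [ 0.028 -0.018 -0.044] w 0.0068
t 12.53 pos [ 0.5371 -0.2024  0.1312] yhead -48.01 q [-0.48  0.42  1.75 -0.    0.97  0.36] F [-0.55  0.28  0.47] M [-0.048  0.036  0.046] w 0.0069
```

View pics/o3.png

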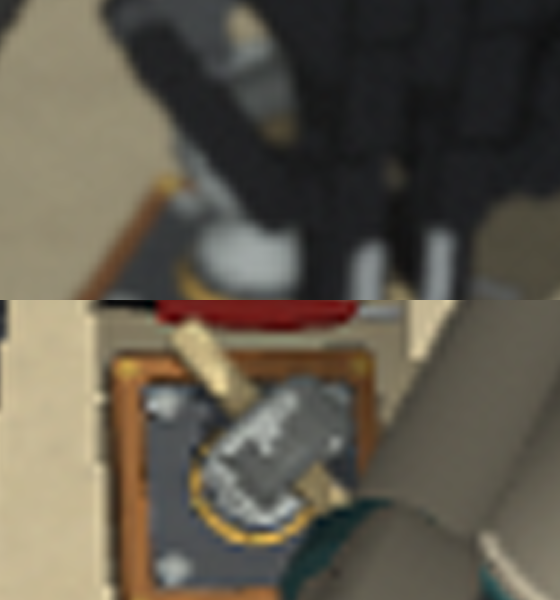

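```bash
cat >> h.py <<'E'
E0=np.array([0.591,-0.1545])
def torque(n=8):
    T=[];Fs=[];J=[];H=[]
    for k in range(n):
        s=sensors.get_state(); w,x,y,z=s["ee_rot"]; R=Ro.from_quat([x,y,z,w]).as_matrix()
        r=s["position"][:2]-E0; F=s["contact_force"]; T.append(s["moment"][2]+r[0]*F[1]-r[1]*F[0]); Fs.append(F); J.append(s["effort"][[0,4,5]] if hasattr(s["effort"],"shape") else np.array(s["effort"])[[0,4,5]]); H.append(np.degrees(np.arctan2(R[1,1],R[0,1]))+90)
        cams.get_image("wrist")
    print("tau %.3f sd %.3f"%(np.mean(T),np.std(T)),"F",np.round(np.mean(Fs,0),2),"J",np.round(np.mean(J,0),3),"sd",np.round(np.std(J,0),3),"rodhead %.2f"%np.mean(H),"r",np.round(r,4),"z",round(s["position"][2],4),"t",s["clock"])
def arc(a,steps,d=.072):
    P=[-d*np.array([np.cos(np.radians(t)),np.sin(np.radians(t))]) for t in np.cumsum([a]+steps)]
    return [[round(q[0]-p[0],4),round(q[1]-p[1],4)] for p,q in zip(P,P[1:])]
E
python3 - <<'E'
from h import *
torque(6)
print(arc(42,[-4]*5)); print(arc(22,[-2]*15)); print(arc(-8,[-2]*20))
E
```

```text
tau -0.025 sd 0.047 F [-0.38  0.02 -0.53] J [-0.015 -0.002 -0.   ] sd [0.001 0.    0.   ] rodhead 42.00 r [-0.0539 -0.0479] z 0.1311 t 12.775
[[np.float64(-0.0032), np.float64(0.0038)], [np.float64(-0.003), np.float64(0.0041)], [np.float64(-0.0027), np.float64(0.0043)], [np.float64(-0.0024), np.float64(0.0044)], [np.float64(-0.002), np.float64(0.0046)]]
[[np.float64(-0.0009), np.float64(0.0023)], [np.float64(-0.0008), np.float64(0.0024)], [np.float64(-0.0007), np.float64(0.0024)], [np.float64(-0.0007), np.float64(0.0024)], [np.float64(-0.0006), np.float64(0.0024)], [np.float64(-0.0005), np.float64(0.0025)], [np.float64(-0.0004), np.float64(0.0025)], [np.float64(-0.0003), np.float64(0.0025)], [np.float64(-0.0002), np.float64(0.0025)], [np.float64(-0.0001), np.float64(0.0025)], [np.float64(-0.0), np.float64(0.0025)], [np.float64(0.0), np.float64(0.0025)], [np.float64(0.0001), np.float64(0.0025)], [np.float64(0.0002), np.float64(0.0025)], [np.float64(0.0003), np.float64(0.0025)]]
[[np.float64(0.0004), np.float64(0.0025)], [np.float64(0.0005), np.float64(0.0025)], [np.float64(0.0006), np.float64(0.0024)], [np.float64(0.0007), np.float64(0.0024)], [np.float64(0.0007), np.float64(0.0024)], [np.float64(0.0008), np.float64(0.0024)], [np.float64(0.0009), np.float64(0.0023)], [np.float64(0.001), np.float64(0.0023)], [np.float64(0.0011), np.float64(0.0023)], [np.float64(0.0011), np.float64(0.0022)], [np.float64(0.0012), np.float64(0.0022)], [np.float64(0.0013), np.float64(0.0022)], [np.float64(0.0014), np.float64(0.0021)], [np.float64(0.0014), np.float64(0.0021)], [np.float64(0.0015), np.float64(0.002)], [np.float64(0.0016), np.float64(0.002)], [np.float64(0.0016), np.float64(0.0019)], [np.float64(0.0017), np.float64(0.0018)], [np.float64(0.0018), np.float64(0.0018)], [np.float64(0.0018), np.float64(0.0017)]]
```

```bash
cat >> h.py <<'E'
def tq(n=2):
    S=[]
    for k in range(n):
        S.append(sensors.get_state()); cams.get_image("wrist")
    m=lambda k:np.mean([np.array(s[k]) for s in S],0)
    p=m("position")[:2]; F=m("contact_force"); J=m("effort"); Mz=J[5]; T0=-(J[0]+.015)
    rad=np.linalg.norm(p); er=p/rad; et=np.array([-er[1],er[0]]); Ft=(T0-Mz)/rad
    Fj=et*Ft+er*(F[:2]@er); r=p-E0; tau=Mz+r[0]*Fj[1]-r[1]*Fj[0]; tn=Mz+Ft*(r[0]*et[1]-r[1]*et[0])
    w,x,y,z=S[-1]["ee_rot"]; R=Ro.from_quat([x,y,z,w]).as_matrix()
    print("tau(J,noFr) %.3f tau(J+Fr) %.3f | Mz %.3f sensM %.3f | Ft %.2f sensFt %.2f Fr %.2f | rod %.2f r"%(tn,tau,Mz,m("moment")[2],Ft,F[:2]@et,F[:2]@er,np.degrees(np.arctan2(R[1,1],R[0,1]))+90),np.round(r,4),"z",round(S[-1]["position"][2],4),"J",np.round(J,3),"t",S[-1]["clock"])
E
sed -i 's/,np.round(r,4),"z"/,np.round(r,4).tolist(),"z"/' h.py; echo ok
```

```text
ok
```

Call:
{"op": "drive_tool", "data": {"targets": [[-0.0032,0.0038,0,-4],[-0.003,0.0041,0,-4],[-0.0027,0.0043,0,-4],[-0.0024,0.0044,0,-4],[-0.002,0.0046,0,-4]]}}

```text
clock: 13.45
position: [0.5237, -0.181, 0.1312]
ee_rot: [0.0, 0.982, 0.19, 0.0]
contact_force: [-0.1, 1.1, -0.5]
width: 0.0071
```

```bash
python3 -c "
from h import *
tq()"
```

```text
tau(J,noFr) -0.229 tau(J+Fr) -0.250 | Mz -0.162 sensM -0.010 | Ft 1.21 sensFt 0.47 Fr -0.46 | rod 21.80 r [-0.0675, -0.0262] z 0.1311 J [ -0.524 -43.298 -19.75   -0.072  -0.15   -0.162] t 13.5
```

Call:
{"op": "drive_tool", "data": {"targets": [[-0.0009,0.0023,0,-2],[-0.0008,0.0024,0,-2],[-0.0007,0.0024,0,-2],[-0.0007,0.0024,0,-2],[-0.0006,0.0024,0,-2]]}}

```text
clock: 14.18
position: [0.5201, -0.1691, 0.131]
ee_rot: [-0.0, 0.994, 0.105, -0.0]
contact_force: [0.3, 1.1, -1.7]
width: 0.0071
```

```bash
python3 -c "
from h import *
tq()"
```

```text
tau(J,noFr) -0.037 tau(J+Fr) -0.037 | Mz 0.030 sensM 0.084 | Ft 1.06 sensFt 0.95 Fr -0.00 | rod 11.99 r [-0.0709, -0.0145] z 0.131 J [-6.2400e-01 -4.3159e+01 -1.9381e+01 -8.0000e-02 -3.1000e-02  3.0000e-02] t 14.225
```

```bash
python3 -c "
from h import *
tq(3);tq(3);torque(3)"
```

```text
tau(J,noFr) 0.155 tau(J+Fr) 0.152 | Mz 0.183 sensM 0.153 | Ft 0.45 sensFt 0.54 Fr -0.07 | rod 12.09 r [-0.0709, -0.0147] z 0.131 J [ -0.444 -43.335 -19.352  -0.092  -0.113   0.183] t 14.375
tau(J,noFr) 0.079 tau(J+Fr) 0.073 | Mz 0.141 sensM 0.130 | Ft 0.99 sensFt 0.37 Fr -0.18 | rod 12.04 r [-0.0709, -0.0148] z 0.131 J [ -0.696 -43.324 -19.456  -0.171  -0.137   0.141] t 14.525
tau 0.077 sd 0.032 F [ 0.22  0.96 -1.6 ] J [-0.773 -0.14   0.151] sd [0.017 0.002 0.003] rodhead 12.02 r [-0.0709, -0.0147] z 0.1311 t 14.675
```

Call:
{"op": "drive_tool", "data": {"targets": [[-0.0005,0.0025,-0.0001,-2],[-0.0004,0.0025,0,-2],[-0.0003,0.0025,-0.0001,-2],[-0.0002,0.0025,0,-2],[0,0,0,0]]}}

```text
clock: 15.35
position: [0.5187, -0.1593, 0.1309]
ee_rot: [0.0, 0.999, 0.035, -0.0]
contact_force: [-0.7, 0.4, -2.2]
width: 0.007
```

```bash
python3 -c "
from h import *
tq(3);tq(2);tq(2)"
```

```text
tau(J,noFr) 0.135 tau(J+Fr) 0.118 | Mz 0.178 sensM 0.153 | Ft 0.64 sensFt 0.63 Fr -0.67 | rod 4.04 r [-0.0723, -0.0048] z 0.1309 J [ -0.538 -43.122 -19.457  -0.118  -0.161   0.178] t 15.45
tau(J,noFr) 0.087 tau(J+Fr) 0.076 | Mz 0.148 sensM 0.170 | Ft 0.89 sensFt 0.80 Fr -0.45 | rod 4.02 r [-0.0723, -0.0048] z 0.1309 J [ -0.648 -43.097 -19.499  -0.145  -0.176   0.148] t 15.55
tau(J,noFr) 0.087 tau(J+Fr) 0.088 | Mz 0.150 sensM 0.150 | Ft 0.94 sensFt 1.36 Fr 0.04 | rod 4.01 r [-0.0723, -0.0048] z 0.1309 J [ -0.672 -43.086 -19.519  -0.142  -0.18    0.15 ] t 15.65
```

Call:
{"op": "drive_tool", "data": {"targets": [[-0.0001,0.0025,-0.0001,-2],[0,0.0025,0,-2],[0,0,0,0],[0,0,0,0],[0,0,0,0]]}}

```text
clock: 16.32
position: [0.5185, -0.1543, 0.1308]
ee_rot: [-0.0, 1.0, 0.0, -0.0]
contact_force: [-1.1, 1.3, -1.3]
width: 0.0073
```

```bash
python3 -c "
from h import *
tq(3);tq(2)"
```

```text
tau(J,noFr) 0.093 tau(J+Fr) 0.070 | Mz 0.148 sensM 0.161 | Ft 0.80 sensFt 1.40 Fr -1.09 | rod 0.01 r [-0.0725, 0.0002] z 0.1308 J [ -0.596 -42.987 -19.716  -0.094  -0.303   0.148] t 16.425
tau(J,noFr) 0.097 tau(J+Fr) 0.075 | Mz 0.150 sensM 0.140 | Ft 0.76 sensFt 0.49 Fr -1.07 | rod 0.00 r [-0.0725, 0.0002] z 0.1308 J [ -0.577 -42.992 -19.75   -0.082  -0.318   0.15 ] t 16.525
```

Call:
{"op": "drive_tool", "data": {"targets": [[0,0.0025,-0.0001,-2],[0.0001,0.0025,0,-2],[0.0002,0.0025,-0.0001,-2],[0,0,0,0],[0,0,0,0]]}}

```text
clock: 17.2
position: [0.5189, -0.1468, 0.1306]
ee_rot: [0.0, 0.999, -0.052, -0.0]
contact_force: [-0.1, 2.1, -1.9]
width: 0.007
```

```bash
python3 -c "
from h import *
tq(3);tq(2)"
```

```text
tau(J,noFr) 0.093 tau(J+Fr) 0.087 | Mz 0.150 sensM 0.156 | Ft 0.79 sensFt 1.02 Fr -0.54 | rod -5.99 r [-0.0721, 0.0077] z 0.1306 J [ -0.593 -42.905 -19.749  -0.109  -0.33    0.15 ] t 17.3
tau(J,noFr) 0.091 tau(J+Fr) 0.083 | Mz 0.152 sensM 0.159 | Ft 0.85 sensFt 0.99 Fr -0.69 | rod -6.00 r [-0.0721, 0.0077] z 0.1306 J [ -0.625 -42.899 -19.763  -0.111  -0.336   0.152] t 17.4
```

Call:
{"op": "drive_tool", "data": {"targets": [[0.0003,0.0025,-0.0001,-2],[0.0004,0.0025,0,-2],[0.0005,0.0025,-0.0001,-2],[0,0,0,0],[0,0,0,0]]}}

```text
clock: 18.08
position: [0.5201, -0.1393, 0.1304]
ee_rot: [0.0, 0.995, -0.104, -0.0]
contact_force: [-0.5, -0.2, -2.1]
width: 0.007
```

```bash
python3 -c "
from h import *
tq(3);tq(2)"
```

```text
tau(J,noFr) 0.140 tau(J+Fr) 0.138 | Mz 0.165 sensM 0.166 | Ft 0.35 sensFt -0.15 Fr -0.54 | rod -11.99 r [-0.0709, 0.0151] z 0.1304 J [-3.6700e-01 -4.2804e+01 -1.9817e+01  2.2000e-02 -3.8800e-01  1.6500e-01] t 18.175
tau(J,noFr) 0.140 tau(J+Fr) 0.133 | Mz 0.164 sensM 0.165 | Ft 0.34 sensFt 0.51 Fr -1.81 | rod -11.99 r [-0.0709, 0.0152] z 0.1304 J [-3.6200e-01 -4.2799e+01 -1.9834e+01  3.8000e-02 -3.9800e-01  1.6400e-01] t 18.275
```

Call:
{"op": "drive_tool", "data": {"targets": [[0.0003,0.0012,0,-1],[0.0003,0.0012,0,-1],[0,0,0,0],[0,0,0,0],[0,0,0,0]]}}

```text
clock: 18.95
position: [0.5207, -0.1369, 0.1304]
ee_rot: [0.0, 0.993, -0.122, -0.0]
contact_force: [-1.7, 0.3, -2.8]
width: 0.0069
```

```bash
python3 -c "
from h import *
tq(3);tq(2)"
```

```text
tau(J,noFr) 0.200 tau(J+Fr) 0.199 | Mz 0.185 sensM 0.196 | Ft -0.22 sensFt -0.15 Fr -1.38 | rod -14.00 r [-0.0703, 0.0176] z 0.1304 J [ -0.083 -42.862 -20.028   0.209  -0.492   0.185] t 19.05
tau(J,noFr) 0.200 tau(J+Fr) 0.199 | Mz 0.183 sensM 0.177 | Ft -0.23 sensFt -0.24 Fr -1.40 | rod -14.00 r [-0.0703, 0.0176] z 0.1304 J [ -0.073 -42.867 -20.052   0.218  -0.504   0.183] t 19.15
```

Call:
{"op": "drive_tool", "data": {"targets": [[0.0003,0.0012,0,-1],[0.0003,0.0012,0,-1],[0,0,0,0],[0,0,0,0],[0,0,0,0]]}}

```text
clock: 19.82
position: [0.5213, -0.1345, 0.1304]
ee_rot: [0.0, 0.99, -0.139, -0.0]
contact_force: [-1.9, -0.1, -1.9]
width: 0.007
```

```bash
python3 -c "
from h import *
tq(3);tq(2)"
```

```text
tau(J,noFr) 0.240 tau(J+Fr) 0.242 | Mz 0.202 sensM 0.191 | Ft -0.52 sensFt -0.18 Fr -1.23 | rod -16.00 r [-0.0697, 0.02] z 0.1304 J [  0.061 -43.    -20.132   0.306  -0.515   0.202] t 19.925
tau(J,noFr) 0.239 tau(J+Fr) 0.242 | Mz 0.203 sensM 0.213 | Ft -0.49 sensFt -0.49 Fr -1.32 | rod -16.00 r [-0.0697, 0.02] z 0.1304 J [  0.046 -43.003 -20.142   0.303  -0.519   0.203] t 20.025
```

Call:
{"op": "drive_tool", "data": {"targets": [[0.0003,0.0012,0,-1],[0.0004,0.0012,0,-1],[0.0004,0.0012,0,-1],[0,0,0,0],[0,0,0,0]]}}

```text
clock: 20.7
position: [0.5224, -0.1309, 0.1304]
ee_rot: [0.0, 0.986, -0.165, -0.0]
contact_force: [-0.9, -1.0, -1.9]
width: 0.0075
```

```bash
python3 -c "
from h import *
tq(3);tq(3)"
```

```text
tau(J,noFr) 0.314 tau(J+Fr) 0.321 | Mz 0.230 sensM 0.221 | Ft -1.17 sensFt -1.04 Fr -1.06 | rod -19.00 r [-0.0686, 0.0236] z 0.1304 J [  0.387 -43.172 -20.18    0.494  -0.499   0.23 ] t 20.8
tau(J,noFr) 0.312 tau(J+Fr) 0.320 | Mz 0.228 sensM 0.196 | Ft -1.16 sensFt -1.74 Fr -1.21 | rod -19.00 r [-0.0686, 0.0236] z 0.1304 J [  0.381 -43.18  -20.187   0.499  -0.5     0.228] t 20.95
```

Call:
{"op": "drive_tool", "data": {"targets": [[-0.0018,-0.0061,0,5],[-0.0013,-0.0062,0,5],[-0.0007,-0.0063,0,5],[-0.0002,-0.0063,0,5],[0.0004,-0.0063,0,5]]}}

```text
clock: 21.62
position: [0.52, -0.1624, 0.131]
ee_rot: [0.0, 0.999, 0.053, 0.002]
contact_force: [0.4, 0.2, -0.8]
width: 0.0075
```

```bash
python3 - <<'E'
from ov import *
cams.get_image("wrist");cams.get_image("wrist");tq(3)
t=cams.get_image("top");w=cams.get_image("wrist"); c=(.591,-.1545)
cv2.imwrite("pics/o4.png",np.vstack([overlay(t,c,None,proj(t,[[*c,.07]])[0],32,(560,300)),overlay(w,c,None,proj(w,[[*c,.09]])[0],90,(560,300))]))
E
```

```text
tau(J,noFr) -0.195 tau(J+Fr) -0.190 | Mz -0.154 sensM 0.005 | Ft 0.62 sensFt 0.23 Fr 0.18 | rod 5.87 r [-0.0712, -0.0079] z 0.1308 J [-2.0100e-01 -4.2559e+01 -1.9048e+01 -2.3000e-02 -3.8000e-02 -1.5400e-01] t 21.825
```

View pics/o4.png

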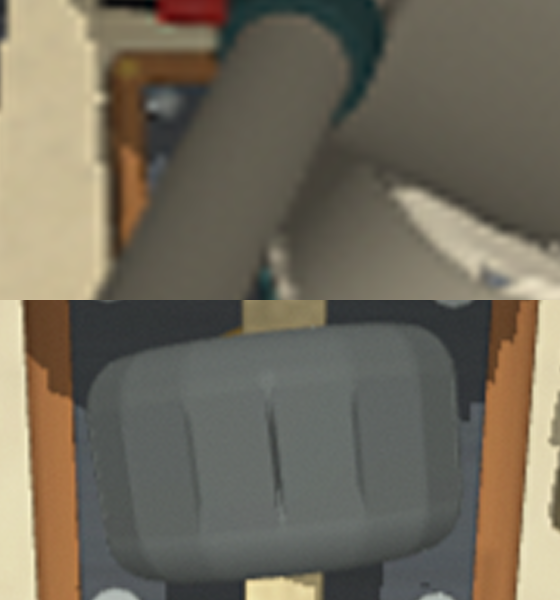

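```bash
python3 -c "
from h import *
tq(4)"
```

```text
tau(J,noFr) 0.004 tau(J+Fr) 0.012 | Mz 0.006 sensM 0.004 | Ft 0.03 sensFt -0.15 Fr 0.29 | rod 5.99 r [-0.0721, -0.0073] z 0.1305 J [-3.6000e-02 -4.2623e+01 -1.9005e+01  5.0000e-03 -1.5000e-02  6.0000e-03] t 22.125
```

Call:
{"op": "drive_tool", "data": {"targets": [[-0.0159,-0.0017,0,0],[-0.0159,-0.0017,0,0],[-0.0159,-0.0017,0,0],[-0.0159,-0.0017,0,0],[-0.0159,-0.0017,0,0]]}}

```text
clock: 22.8
position: [0.4381, -0.1707, 0.1305]
ee_rot: [0.0, 0.999, 0.052, 0.0]
contact_force: [-0.0, 0.5, 0.4]
width: 0.0073
```

Call:
{"op": "drive_tool", "data": {"targets": [[-0.001,0,0.015,0],[0,0,0.02,0],[0,0,0.02,0],[0,0,0.015,0],[0,0,0,0]]}}

```text
clock: 23.42
position: [0.4384, -0.171, 0.2014]
ee_rot: [0.001, 0.999, 0.052, 0.001]
contact_force: [0.8, 0.7, -1.1]
width: 0.0072
```

```bash
python3 -c "
from h import *
st()"
```

```text
t 23.43 pos [ 0.4384 -0.171   0.2014] yhead -84.02 q [-0.52  0.2   1.88 -0.    1.05  0.95] F [ 0.79  0.69 -1.11] M [-0.005  0.041  0.055] w 0.0072
```

Call:
{"op": "drive_tool", "data": {"targets": [[0.0017,0.0275,0,7.3],[0.0017,0.0275,0,7.3],[0.0017,0.0275,0,7.3],[0.0017,0.0275,0,7.3],[0.0017,0.0275,0,7.3]]}}

```text
clock: 24.05
position: [0.446, -0.0322, 0.1995]
ee_rot: [-0.0, 0.931, 0.364, -0.001]
contact_force: [0.4, -0.3, -1.3]
width: 0.0073
```

Call:
{"op": "drive_tool", "data": {"targets": [[0.0017,0.0275,0,7.3],[0.0017,0.0275,0,7.3],[0.0017,0.0275,0,7.3],[0.0017,0.0275,0,7.3],[0.0017,0.0275,0,7.3]]}}

```text
clock: 24.68
position: [0.4546, 0.1051, 0.1995]
ee_rot: [-0.0, 0.77, 0.638, -0.001]
contact_force: [0.2, 0.0, -0.7]
width: 0.0071
```

Call:
{"op": "drive_tool", "data": {"targets": [[0,0,-0.02,0],[0,0,-0.02,0],[0,0,-0.02,0],[0,0,-0.015,0],[0,0,0,0]]}}

```text
clock: 25.3
position: [0.4538, 0.1041, 0.1238]
ee_rot: [-0.001, 0.772, 0.636, -0.002]
contact_force: [0.3, -0.5, -1.1]
width: 0.0073
```

```bash
python3 - <<'E'
from ov import *
st()
w=cams.get_image("wrist"); s=cams.get_image("scene"); np.save("pics/w5.npy",w,allow_pickle=True)
print([(q,np.round(d["point"],4).tolist(),round(d["score"],2)) for q in("rod_rest","rod") for d in spotter.landmark_of(q,"wrist")[:1]])
cv2.imwrite("pics/o5.png",np.vstack([cv2.resize(w["color"][:,:,::-1],(400,300)),overlay(s,None,None,proj(s,[[.456,.111,.03]])[0],60)]))
E
```

```text
t 25.3 pos [0.4538 0.1041 0.1238] yhead -11.01 q [ 0.08  0.3   1.99 -0.    0.86  0.27] F [ 0.35 -0.52 -1.13] M [-0.009  0.033 -0.028] w 0.0073
[('rod_rest', [0.4537, 0.1139, 0.0007], 0.88), ('rod', [0.4565, 0.1134, 0.0608], 0.56)]
```

View pics/o5.png

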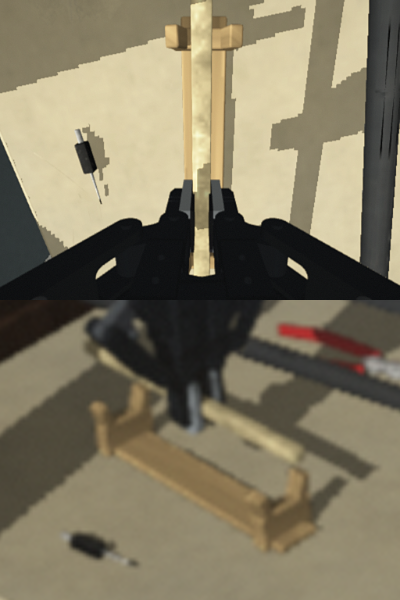

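Call:
{"op": "drive_tool", "data": {"targets": [[0.001,0,-0.01,0],[0,0,-0.01,0],[0,0,-0.008,0],[0,0,-0.006,0],[0,0,0,0]]}}

```text
clock: 26.12
position: [0.456, 0.1044, 0.0908]
ee_rot: [-0.0, 0.772, 0.636, -0.001]
contact_force: [0.5, 0.8, -1.0]
width: 0.007
```

Call:
{"op": "drive_tool", "data": {"targets": [[0,0,-0.001,0],[0,0,-0.001,0],[0,0,0,0],[0,0,0,0],[0,0,0,0]]}}

```text
clock: 26.75
position: [0.4564, 0.1044, 0.0895]
ee_rot: [0.0, 0.772, 0.636, 0.0]
contact_force: [0.2, 1.2, -0.5]
width: 0.007
```

```bash
python3 -c "
from h import *
tq(3);torque(3)"
```

```text
tau(J,noFr) 0.002 tau(J+Fr) 0.043 | Mz 0.000 sensM -0.001 | Ft -0.03 sensFt 0.46 Fr -0.14 | rod 79.00 r [-0.1346, 0.2589] z 0.0895 J [-0.0000e+00 -3.7125e+01 -1.5413e+01  6.0000e-03 -3.0000e-03  0.0000e+00] t 26.85
tau -0.149 sd 0.090 F [ 0.43  0.33 -1.16] J [ 0.001 -0.002  0.   ] sd [0. 0. 0.] rodhead 79.00 r [-0.1347, 0.2589] z 0.0894 t 27.0
```

Still carrying the rod (Fz ≈ -1). Lower to contact.

Call:
{"op": "drive_tool", "data": {"targets": [[0,0,-0.001,0],[0,0,-0.001,0],[0,0,-0.001,0],[0,0,0,0],[0,0,0,0]]}}

```text
clock: 27.68
position: [0.4563, 0.1044, 0.0864]
ee_rot: [0.0, 0.772, 0.636, -0.0]
contact_force: [1.2, -0.5, -0.3]
width: 0.0068
```

Call:
{"op": "drive_tool", "data": {"targets": [[0,0,-0.0005,0],[0,0,-0.0005,0],[0,0,0,0],[0,0,0,0],[0,0,0,0]]}}

```text
clock: 28.3
position: [0.4564, 0.1044, 0.0854]
ee_rot: [0.0, 0.772, 0.636, 0.0]
contact_force: [-0.8, -0.3, -0.5]
width: 0.0074
```

```bash
python3 -c "
from h import *
torque(5);st()"
```

```text
tau 0.022 sd 0.205 F [-0.06 -0.03 -0.95] J [ 0.    -0.002  0.   ] sd [0.001 0.    0.   ] rodhead 79.00 r [-0.1347, 0.2589] z 0.0854 t 28.5
t 28.55 pos [0.4564 0.1044 0.0854] yhead -11.0 q [ 0.08  0.36  2.03 -0.    0.75  0.27] F [-0.39 -1.04 -0.64] M [ 0.005 -0.029  0.057] w 0.0072
```

Call:
{"op": "drive_tool", "data": {"targets": [[0,0,-0.0005,0],[0,0,-0.0005,0],[0,0,0,0],[0,0,0,0],[0,0,0,0]]}}

```text
clock: 29.18
position: [0.4564, 0.1044, 0.0845]
ee_rot: [0.0, 0.772, 0.636, 0.0]
contact_force: [-2.0, 0.9, 1.8]
width: 0.0073
```

```bash
python3 -c "
from h import *
torque(4);st()"
```

```text
tau 0.173 sd 0.178 F [-0.74  0.26  1.43] J [-0.029 -0.163  0.018] sd [0.002 0.01  0.001] rodhead 79.00 r [-0.1347, 0.2589] z 0.0845 t 29.325
t 29.38 pos [0.4564 0.1044 0.0845] yhead -11.0 q [ 0.08  0.36  2.04 -0.    0.75  0.27] F [-0.71 -0.34  2.21] M [0.03  0.043 0.032] w 0.0071
```

Call:
{"op": "drive_tool", "data": {"targets": [[0,0,0,0],[0,0,0,0],[0,0,0,0],[0,0,0,0],[0,0,0,0]], "jaw": 0.03, "force": 20}}

```text
clock: 30.0
position: [0.4564, 0.1044, 0.0844]
ee_rot: [0.0, 0.772, 0.636, 0.0]
contact_force: [-0.8, 0.2, -0.6]
width: 0.0301
```

Call:
{"op": "drive_tool", "data": {"targets": [[0,0,0.01,0],[0,0,0.02,0],[0,0,0.04,0],[0,0,0.04,0],[0,0,0.04,0]]}}

```text
clock: 30.62
position: [0.4561, 0.1044, 0.2365]
ee_rot: [0.0, 0.772, 0.636, 0.0]
contact_force: [0.7, -0.0, 0.1]
width: 0.03
```

```bash
python3 - <<'E'
from ov import *
st()
w=cams.get_image("wrist"); s=cams.get_image("scene"); t=cams.get_image("top")
c=(.591,-.1545)
cv2.imwrite("pics/o6.png",np.vstack([np.hstack([cv2.resize(w["color"][:,:,::-1],(400,300)),overlay(s,None,None,proj(s,[[.456,.111,.03]])[0],60)]),np.hstack([overlay(t,None,None,proj(t,[[*c,.05]])[0],60),overlay(s,None,None,proj(s,[[*c,.05]])[0],60)])]))
E
```

```text
t 30.62 pos [0.4561 0.1044 0.2365] yhead -11.0 q [ 0.08  0.17  1.83 -0.    1.14  0.27] F [ 0.7  -0.03  0.12] M [0.033 0.012 0.043] w 0.03
```

View pics/o6.png

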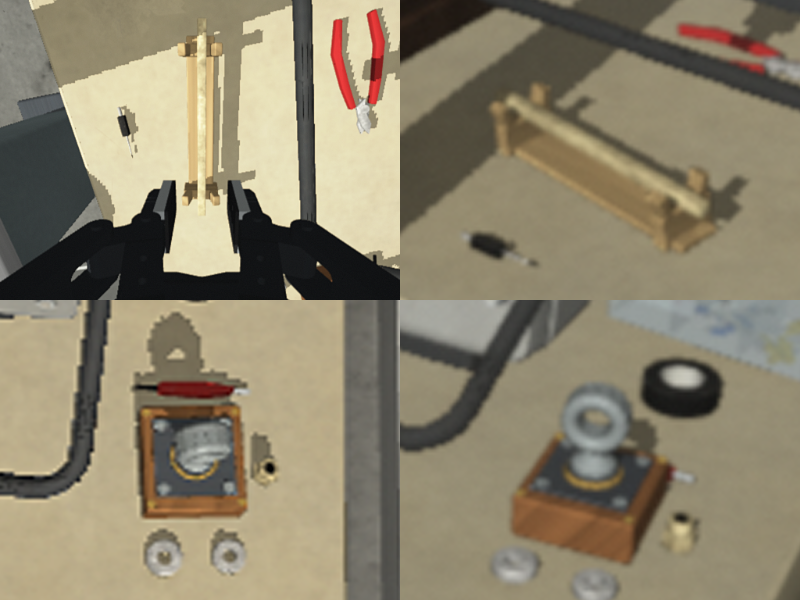

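The rod lies in both notches of its rest, the eye is turned and seated, and the bystanders have not moved. The gripper is well clear, so I'm handing in.

```bash
python3 -c "
from rig import manip
print(manip.sign_off())"
```

```text
the job is handed in; nothing more can be done
None
```

The eye is screwed down snug and the rod is back in both notches of its rest. I handed the job in at about 30.7 s of the 72 s allowed; sign-off gives no verdict.

- **Turning:** I took the rod from its rest, slid it through the loop along the hole (about 42°) without contact force, and turned it clockwise. The torque about the eye axis stayed at about 0.09 N m while the eye turned. It started to rise (0.14 N m) at a rod heading near -12°, then rose in steps of 0.20, 0.24 and 0.32 N m. I stopped at 0.32 N m, inside the 0.25 to 0.4 N m snug range.
- **Taking the rod out:** I turned it back into the slack until the measured torque was about zero, then drew it out and lowered it to the first light contact of about 2 N. I then released it and raised the gripper clear.
- **Last pictures:** they show the rod lying in both notches, the eye turned with nothing touching it, and the small things where they were.
- **Checks that disagreed:**
  - The scene camera put the loop about 4 mm off my overlay, so I went by the wrist and top cameras.
  - Joint torques read just after a move gave false values, so I used settled readings, which agreed with the wrist sensor within its noise.
  - The gripper read about 7 mm on the 9 mm rod, but the grip held throughout.

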